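# Pack up the glass tube case

### The job

Put the case of glass tubes away: first push the upright metal flap with your fingertips until it lies folded flat over the tubes, and only then push the lid round until it is fully shut, easing it down without slamming it. Pick nothing up, leave the stopper, bowl, carton and paddle standing and lying where they are, and finish with the hand clear of everything.

Things in the scene. Friction and masses are not known exactly. Their poses are not given: they have to be found in the camera images.
- case: Open case of grey painted steel, fixed to the trolley top, 220 mm (its x) by 180 mm (its y) by 80 mm high, walls 6 mm; four glass tubes lie in it along its x, their tops 47 mm above the trolley top. Origin: centre of its underside, on the trolley top. Its +y long rim carries the lid; the flap is hinged just inside its -y long wall. Both hinge lines run along the case's x axis.
- flap (a joint): Angle of the flap about its hinge: 0 = folded flat over the tubes (at its stop), 1.57 = standing upright; it starts at 1.4 to 1.6 and its range is 0 to 1.65. Plain aluminium plate 196 mm long (along the case's x), 112 mm from hinge line to free edge, 4 mm thick; it folds inward, towards the case's +y. Its stiff hinge (about 0.12 N m) leaves it wherever it is put.
- flap_hinge (a point): Middle of the flap's hinge line, 58 mm above the trolley top, 10 mm inside the case's -y outer face. It lies in the plane of the flap's inner face (the face that is underneath when folded); the outer face is 4 mm from it.
- flap_edge (a point): Middle of the flap's free edge, on its inner face, 112 mm from flap_hinge. When folded flat, the flap's upper face lies 62 mm above the trolley top, 18 mm below the case rim.
- lid (a joint): Angle of the lid about its hinge: 0 = fully shut on the rim (at its stop), 1.57 = standing straight up; it starts open at 1.6 to 1.85, leaning back outward, and its range is 0 to 1.95. Grey painted plate 224 mm long (along the case's x), 185 mm from hinge line to free edge, 10 mm thick, about 0.35 kg. It closes towards the case's -y.
- lid_hinge (a point): Middle of the lid's hinge line, on the case's +y rim, 80 mm above the trolley top. It lies in the plane of the lid's inner face (underneath when shut); the outer face is 10 mm from it. The stiff hinge (about 0.5 N m) leaves the lid wherever it is put: it does not fall shut and must be pushed all the way. The lid cannot pass the flap while that stands up.
- lid_edge (a point): Middle of the lid's free edge, on its inner face, 185 mm from lid_hinge.
- stopper: Loose green glass stopper standing upright, 40 mm wide foot, 74 mm high; origin: centre of its underside. Bystander.
- bowl: Loose white bowl, 80 mm wide, 40 mm high; origin: centre of its underside. Bystander.
- carton: Loose open white carton 50 by 50 by 90 mm high with thin glass tubes standing in it, up to 138 mm high; origin: centre of its underside. Stopper, bowl and carton stand beside the case, two at its +x end and one beyond its -y side, in any order. Bystander.
- paddle: Loose shaping paddle lying flat, wooden handle and black 75 by 50 mm blade, 220 mm long along its x (handle to -x), 22 mm high; origin: on its underside, 100 mm from the handle's end. Lies to the left of the case. Bystander.

How it is judged:
By the outcome, as a careful person would: the job done as asked, in the order asked, and still so for the second after the job is handed in, with the robot touching nothing.
It also fails if it takes over 51 s, if anything falls off the work surface, if the arm or the gripper's body presses on something with over 40 N, if the wrist force passes 120 N, or if a joint passes its speed limit or range.

### The arm

A 6-joint arm with a two-finger parallel gripper is mounted at the origin on the work surface. World frame = base frame: x ahead of the robot, y to its left, z up, the work surface at z = 0. Lengths are in m, angles in degrees, forces in N, time in s.
With the tool pointing down it reaches from about 0.425 to 0.95 m from the base axis. Payload 3.5 kg.
Tool frame: the origin (TCP) lies at the very end of the fingers, on their centre line; the grasp point (between the pads) lies 19 mm behind it; z points along the fingers, y is the line along which they close (so a half turn about z gives the same grasp; the last joint's range is limited). The gripper opens to 85 mm and grips with 20 to 120 N. Pads are 22 mm wide; open, the fingers measure 114 mm over their backs; the gripper's body (76 mm by 85 mm) begins 54 mm behind the grasp point. The pads swing forward as they close: fully open they stand 13 mm farther back than shut.
Start: joints at [-76.948, 16.404, 90.338, -0, 73.258, -8.594], TCP at [0.249, -0.627, 0.203] pointing down, gripper open.
Joint ranges: [-158.93, 158.93], [-51.34, 127.21], [12.03, 142.37], [-87.48, 267.48], [13.55, 161.25], [-162.69, 162.69]. Speed limits (degrees/s): [159.86, 159.86, 180, 180, 180, 180].

### API

Orientations are given as a 3x3 rotation matrix whose columns are the frame's x, y, z axes.
In Python, from bench import ctrl gives the robot as it stands.
- The arm moves only by the tool apply_moves, never from a script. Its argument "commands" is a list of rows, each an object with "travel": the shift along the tool's x, y, z in cm, a list of three; "spin": the turn about the tool's z in rad. In form: [{"travel": [x, y, z], "spin": spin}, ...]. A call has 1 to 12 rows; each row shifts and turns the commanded pose from where the row before left it, along the tool's axes as they then stand; what a row does not reach is not made up. A row lasts 1/12 s, in which the tool goes at most 41.7 mm and 7.16 degrees, less where a joint would pass 70% of its speed; a pose out of reach is approached as far as the arm can. A call is refused whole if a number of a shift passes 4.17 or a number of a turn 0.125, either way. A call with a gripper value outside its range is refused whole. "jaw" is the closure in counts, from 0 (fully open) to 255 (shut), set as the call begins (left out, the last holds). The fingers move at their own pace and stop on an object; "newtons" is the grip in N (left out, the last holds). Time passes only in rows, so rows that do not move let the fingers close. It gives the time, the measured TCP pose, the force, the opening and the grip force at its end, in the units of the state.
- ctrl.read_state(): the state, without advancing time (a new reading comes with each control period).
- ctrl.get_image(name): name is "scene" or "top"; returns (picture, depth): 480x640x3 uint8, blue, green, red; 480x640 float32, m along the optical axis (not along the pixel's ray), 0 where there is no reading.
- ctrl.camera_params(name): a dict with "fx", "fy", "cx", "cy" (pixels), "k1" (the pictures are not rectified: a ray, as slopes to the right and down, at radius r is drawn at 1 + k1 r^2 times it, then the intrinsics apply), "camera_from_world" (4x4, takes a point from world to camera coordinates). Camera axes: x right, y up, looking along -z (the intrinsics and any distortion apply to the point x, -y, -z); pixel columns grow to the right and rows downward; lengths in m; the calibration is good to about 2 mm. A picture is of the moment at which its call begins. camera_params takes no time and is no camera call.
- ctrl.hand_in(): hands the job in; it is judged then, once.
Trained networks look in the newest picture that a camera, given by its name, has taken for a name from the list of things; names that differ only in an ending like _2 or _b are one class to them, and where a whole thing is asked for, a point or a joint stands for the part that bears it (a point fixed in the world has none). Each returns a list of dicts, best first, with "score" (0 to 1); they miss things now and then, are a little off and sometimes report something else, mostly with a low value. They report only what shows in the picture. A call takes as long as a camera call.
- ctrl.spot_in(camera, thing): "extent" ([centre column, centre row, width, height] in pixels, round what is visible of it).
- ctrl.cut_out(camera, thing): "mask" (480x640 bool, what is visible of it) and "extent" ([centre column, centre row, width, height] in pixels, round what is visible of it).
The state is a dict: "t": time; "joints": joint angles; "joint_velocities": joint speeds; "joint_torque": joint torques, N m; "tcp_pos": TCP position; "tool_rot": TCP orientation; "ft_force": force on the tool from outside, world axes, zero at the start; "moment": the same for the moment, N m; "grip_width": opening from 0.0 (shut) to 1.0 (fully open); "gripper_force": force on a finger pad.
Only numpy, scipy, OpenCV 4.12 (cv2) and the standard library are available. Lean on these libraries where they do the work, as an engineer would, in place of code of your own. Each camera call takes 0.05 s, during which the arm holds its last target. There are 200 camera calls.

## Working session

There is one attempt and no reset: what is moved stays moved. The work goes in short steps, Python scripts to look and compute and a tool call to move; the robot and the scene stay as the last step left them, time stands still between calls to the robot, and variables do not carry over. Pictures are saved under pics/ and viewed, at most 10 in all, crops included, and the job is handed in when it is done.

Besides the shell and the picture viewer there is one more tool, called by a JSON object that holds its "method" and its "body". apply_moves: Moves the arm, as the interface text tells. Its arguments: {"type":"object","properties":{"commands":{"type":"array"},"jaw":{"type":"number"},"newtons":{"type":"number"}},"required":["commands"]}

```bash
mkdir -p pics; cat > h.py <<'E'
import numpy as np,cv2
from bench import ctrl
def world(cam,depth,mask):
    p=ctrl.camera_params(cam);v,u=np.nonzero(mask&(depth>0));z=depth[v,u]
    K=np.array([[p['fx'],0,p['cx']],[0,p['fy'],p['cy']],[0,0,1.]])
    n=cv2.undistortPoints(np.c_[u,v].astype(float)[:,None],K,np.array([p['k1'],0,0,0,0.]))[:,0]
    c=np.c_[n[:,0]*z,-n[:,1]*z,-z,np.ones(len(z))]
    return (c@np.linalg.inv(np.array(p['camera_from_world'])).T)[:,:3]
E
python3 - <<'E'
from h import *
s=ctrl.read_state();print(s['t'],s['tcp_pos'],np.round(s['tool_rot'],3).tolist(),s['grip_width'])
for c in ['scene','top']:
    im,d=ctrl.get_image(c);cv2.imwrite(f'pics/{c}0.png',im)
    print(c,np.linalg.inv(np.array(ctrl.camera_params(c)['camera_from_world'])).round(3)[:3].tolist())
    for t in ['case','flap','lid','stopper','bowl','carton','paddle']:
        r=ctrl.cut_out(c,t)
        if r:
            P=world(c,d,r[0]['mask']);print(t,round(r[0]['score'],2),np.round(r[0]['extent']),np.percentile(P,[2,50,98],axis=0).round(3).tolist() if len(P) else None)
            np.save(f'{c}_{t}.npy',P)
E
```

```text
0.0 [ 0.24885257 -0.62665483  0.20162781] [[0.929, 0.369, -0.001], [0.369, -0.929, 0.002], [0.0, -0.002, -1.0]] 1.0016942040060004
scene [[0.497, -0.569, 0.655, 1.283], [0.868, 0.336, -0.366, -0.275], [-0.012, 0.751, 0.661, 0.727]]
case 0.76 [307. 193. 126. 184.] [[0.426, -0.027, 0.005], [0.561, 0.121, 0.066], [0.667, 0.198, 0.259]]
flap 0.79 [253. 205.  18.  92.] [[0.203, -0.027, -0.001], [0.526, -0.005, 0.129], [0.606, 0.104, 0.169]]
lid 0.85 [343. 170.  48. 137.] [[0.468, 0.138, 0.081], [0.59, 0.165, 0.188], [0.67, 0.208, 0.262]]
stopper 0.94 [266. 290.  23.  40.] [[0.645, -0.071, 0.0], [0.668, -0.056, 0.035], [0.678, -0.038, 0.076]]
bowl 0.95 [323. 283.  43.  34.] [[0.661, 0.02, 0.004], [0.685, 0.061, 0.025], [0.735, 0.09, 0.041]]
carton 0.58 [189. 267.  35.  65.] [[0.528, -0.19, 0.002], [0.573, -0.167, 0.069], [0.578, -0.14, 0.13]]
paddle 0.75 [428. 197.  53.  59.] [[0.442, 0.383, 0.002], [0.591, 0.42, 0.011], [0.648, 0.445, 0.022]]
top [[0.027, 0.998, -0.051, 0.578], [-0.999, 0.026, -0.022, 0.079], [-0.02, 0.051, 0.998, 1.202]]
case 0.88 [320. 268. 115. 113.] [[0.425, -0.018, 0.002], [0.539, 0.106, 0.046], [0.653, 0.205, 0.262]]
flap 0.73 [362. 284.  27.  74.] [[0.428, -0.02, 0.057], [0.521, -0.0, 0.166], [0.598, 0.026, 0.172]]
lid 0.63 [287. 263.  46.  97.] [[0.458, 0.14, 0.08], [0.562, 0.177, 0.216], [0.665, 0.215, 0.264]]
stopper 0.73 [378. 228.  19.  18.] [[0.643, -0.065, 0.0], [0.66, -0.048, 0.071], [0.678, -0.034, 0.077]]
bowl 0.88 [342. 212.  29.  30.] [[0.665, 0.02, 0.001], [0.701, 0.055, 0.018], [0.733, 0.09, 0.042]]
carton 0.93 [423. 271.  30.  25.] [[0.52, -0.192, -0.002], [0.55, -0.163, 0.068], [0.577, -0.14, 0.135]]
paddle 0.69 [205. 267.  30.  79.] [[0.438, 0.383, 0.001], [0.586, 0.423, 0.013], [0.644, 0.452, 0.024]]
```

```bash
python3 - <<'E'
from h import *
a=cv2.imread('pics/scene0.png')[60:360,130:530];b=cv2.imread('pics/top0.png')[130:430,120:520]
cv2.imwrite('pics/both.png',cv2.resize(np.vstack([a,b]),(800,1200))[:, :] if 0 else np.hstack([a,b]))
# planes
for c in ['scene','top']:
  for t in ['flap','lid']:
    P=np.load(f'{c}_{t}.npy');P=P[P[:,2]>0.09]
    m=np.median(P,0);P=P[np.linalg.norm(P-m,axis=1)<0.2]
    for _ in range(4):
        m=P.mean(0);n=np.linalg.svd(P-m,full_matrices=False)[2][2];e=abs((P-m)@n);P=P[e<max(.004,2*np.median(e))] if len(P)>50 else P
    print(c,t,len(P),m.round(3),n.round(3),e.std().round(4),P.min(0).round(3),P.max(0).round(3))
    # top edge line
    Q=P[P[:,2]>np.percentile(P[:,2],99)-.01]
    f=np.polyfit(Q[:,0],Q[:,1],1);print('  edge',f.round(4),np.degrees(np.arctan(f[0])).round(1),Q.min(0).round(3),Q.max(0).round(3))
P=np.load('top_case.npy');Q=P[(P[:,2]>.07)&(P[:,2]<.088)]
print(cv2.minAreaRect(Q[:,:2].astype(np.float32)*1000))
E
```

```text
scene flap 542 [ 0.528 -0.005  0.138] [ 0.257  0.964 -0.073] 0.0007 [ 0.414 -0.029  0.09 ] [0.608 0.03  0.171]
  edge [-0.2707  0.1402] -15.1 [ 0.415 -0.025  0.16 ] [0.607 0.03  0.171]
scene lid 2987 [0.575 0.169 0.185] [-0.246 -0.955  0.164] 0.001 [0.459 0.135 0.092] [0.672 0.215 0.263]
  edge [-0.2659  0.3368] -14.9 [0.46  0.157 0.251] [0.672 0.215 0.263]
top flap 173 [0.515 0.002 0.154] [-0.262 -0.965  0.03 ] 0.0005 [ 0.424 -0.023  0.091] [0.603 0.027 0.173]
  edge [-0.2709  0.1421] -15.2 [ 0.428 -0.02   0.162] [0.603 0.026 0.173]
top lid 1622 [0.56  0.175 0.196] [-0.255 -0.952  0.17 ] 0.0009 [0.454 0.136 0.093] [0.671 0.218 0.266]
  edge [-0.2647  0.3371] -14.8 [0.456 0.158 0.254] [0.67  0.218 0.266]
((532.563720703125, 74.57113647460938), (184.72207641601562, 220.60459899902344), 74.74481201171875)
```

View pics/both.png

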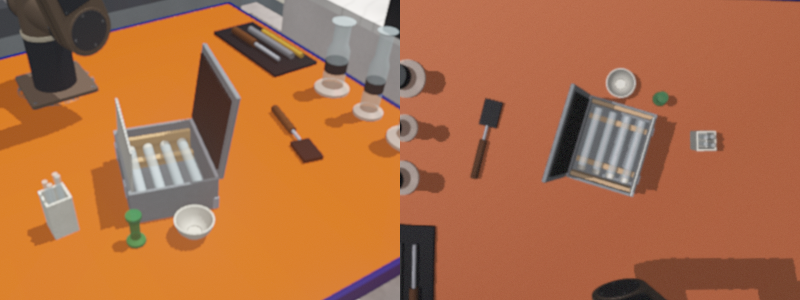

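The picture shows the case turned about -15°. The flap stands at its near side (crop column 120), the lid leans back at column 215, and the bowl and stopper are at its far end. The carton is beyond the flap. Both fits put the case centre at about (0.531, 0.075). I'll turn the tool so its x axis lies along the case's x (tool y = −case y), then approach the outer side of the flap.

{"method": "apply_moves", "body": {"commands": [{"travel":[0,0,0],"spin":0.1067},{"travel":[0,0,0],"spin":0.1067},{"travel":[0,0,0],"spin":0.1067},{"travel":[0,0,0],"spin":0.1067},{"travel":[0,0,0],"spin":0.1067},{"travel":[0,0,0],"spin":0.1067},{"travel":[0.55,-3.8,0],"spin":0},{"travel":[0.55,-3.8,0],"spin":0},{"travel":[0.55,-3.8,0],"spin":0},{"travel":[0.55,-3.8,0],"spin":0},{"travel":[0.55,-3.8,0],"spin":0},{"travel":[0.55,-3.8,0],"spin":0}], "jaw": 255}}

```text
t: 1.8
tcp_pos: [0.3404, -0.4141, 0.2031]
tool_rot: [[0.966, -0.26, 0.0], [-0.26, -0.966, -0.0], [0.0, 0.0, -1.0]]
ft_force: [0.5, 0.7, -0.6]
grip_width: -0.001
gripper_force: 0.0
```

```bash
cat >> h.py <<'E'
C=np.array([.5305,.075]);EX=np.array([.966,-.259]);EY=np.array([.259,.966])
def st():
    s=ctrl.read_state();d=np.array(s['tcp_pos'])[:2]-C;R=np.array(s['tool_rot'])
    print(round(s['t'],2),'case xyz mm',(1000*np.array([d@EX,d@EY,s['tcp_pos'][2]])).round(1),'yaw',np.degrees(np.arctan2(R[1,0],R[0,0])).round(2),'F',np.round(s['ft_force'],1),'j',np.round(s['joints']).tolist(),s['grip_width'])
E
python3 -c "from h import *;st()"
```

```text
1.8 case xyz mm [ -56.9 -521.7  203.1] yaw -15.06 F [ 0.5  0.7 -0.6] j [-61.0, -1.0, 110.0, 0.0, 71.0, 44.0] -0.000846126488855319
```

{"method": "apply_moves", "body": {"commands": [{"travel":[0.5,-3.7,0],"spin":0},{"travel":[0.5,-3.7,0],"spin":0},{"travel":[0.5,-3.7,0],"spin":0},{"travel":[0.5,-3.7,0],"spin":0},{"travel":[0.5,-3.7,0],"spin":0},{"travel":[0.5,-3.7,0],"spin":0},{"travel":[0.5,-3.7,0],"spin":0},{"travel":[0.5,-3.7,0],"spin":0},{"travel":[0.5,-3.7,0],"spin":0},{"travel":[0.5,-3.7,0],"spin":0},{"travel":[0.5,-3.3,0],"spin":0},{"travel":[0,0,2],"spin":0}]}}

```text
t: 2.8
tcp_pos: [0.5019, -0.0368, 0.1876]
tool_rot: [[0.967, -0.254, 0.01], [-0.254, -0.967, -0.0], [0.01, -0.002, -1.0]]
ft_force: [0.3, -0.7, 0.8]
grip_width: -0.003
gripper_force: 0.0
```

```bash
python3 - <<'E'
from h import *
st()
# corner path at radius r
r=80;w=14.5
for th in [86,80,70,60,50,40,30,20,10,4,0]:
    t=np.radians(th);print(th,np.round([-80+r*np.cos(t)-4*np.sin(t)-w,58+r*np.sin(t)+4*np.cos(t)],1))
print('lid')
r=145
for th in [100,90,80,70,60,50,40,30,20,10,4,0]:
    t=np.radians(th);print(th,np.round([90-r*np.cos(t)+10*np.sin(t)+w,80+r*np.sin(t)+10*np.cos(t)],1))
E
```

```text
2.8 case xyz mm [   1.4 -115.4  187.6] yaw -14.71 F [ 0.3 -0.7  0.8] j [-16.0, -5.0, 115.0, 0.0, 69.0, 89.0] -0.0027231653584579153
86 [-92.9 138.1]
80 [-84.5 137.5]
70 [-70.9 134.5]
60 [-58.  129.3]
50 [-46.1 121.9]
40 [-35.8 112.5]
30 [-27.2 101.5]
20 [-20.7  89.1]
10 [-16.4  75.8]
4 [-15.   67.6]
0 [-14.5  62. ]
lid
100 [139.5 221.1]
90 [114.5 225. ]
80 [ 89.2 224.5]
70 [ 64.3 219.7]
60 [ 40.7 210.6]
50 [ 19.  197.5]
40 [-1.000e-01  1.809e+02]
30 [-16.1 161.2]
20 [-28.3 139. ]
10 [-36.6 115. ]
4 [-39.4 100.1]
0 [-40.5  90. ]
```

{"method": "apply_moves", "body": {"commands": [{"travel":[0,0,2.25],"spin":0},{"travel":[0,0,2.25],"spin":0},{"travel":[0,-1.2,0],"spin":0},{"travel":[0,-1.2,0],"spin":0},{"travel":[0,-0.85,0.05],"spin":0},{"travel":[0,-1.36,0.3],"spin":0},{"travel":[0,-1.29,0.52],"spin":0},{"travel":[0,-1.19,0.74],"spin":0},{"travel":[0,-1.03,0.94],"spin":0}]}}

```text
t: 3.55
tcp_pos: [0.5236, 0.0416, 0.1195]
tool_rot: [[0.965, -0.261, 0.011], [-0.261, -0.965, 0.007], [0.009, -0.009, -1.0]]
ft_force: [-3.8, 14.1, 21.7]
grip_width: 0.001
gripper_force: 10.8
```

```bash
python3 - <<'E'
from h import *
st()
im,d=ctrl.get_image('scene');cv2.imwrite('pics/s1.png',cv2.resize(im[60:360,130:530],(800,600)))
E
```

```text
3.55 case xyz mm [  2.  -34.1 119.5] yaw -15.12 F [-3.8 14.1 21.7] j [-7.0, 2.0, 116.0, 1.0, 62.0, 98.0] 0.0005382185767262143
```

View pics/s1.png

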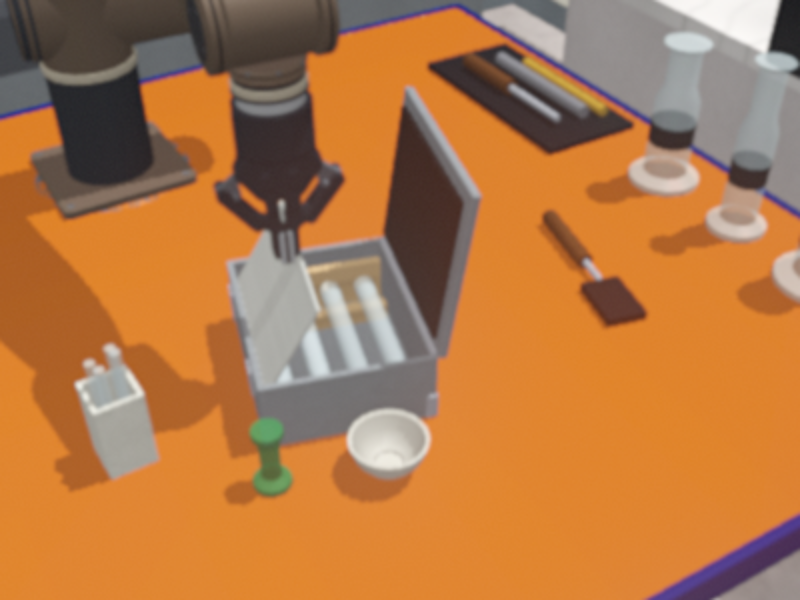

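{"method": "apply_moves", "body": {"commands": [{"travel":[0,0,0],"spin":0}]}}

```text
t: 3.68
tcp_pos: [0.5219, 0.0397, 0.1162]
tool_rot: [[0.966, -0.257, 0.007], [-0.257, -0.966, 0.0], [0.007, -0.002, -1.0]]
ft_force: [-0.4, 0.2, 0.1]
grip_width: -0.003
gripper_force: 0.0
```

```bash
cat >> h.py <<'E'
def plane(c,t,im=None):
    im,d=ctrl.get_image(c);r=ctrl.cut_out(c,t)
    if not r: print('none');return
    P=world(c,d,r[0]['mask']);P=P[(P[:,2]>.06)];q=P[:,:2]-C
    P=np.c_[q@EX,q@EY,P[:,2]];P=P[(abs(P[:,0])<.13)&(abs(P[:,1])<.15)]
    rng=np.random.default_rng(0);best=None;n=0
    for _ in range(300):
        a=P[rng.choice(len(P),3,replace=False)];v=np.cross(a[1]-a[0],a[2]-a[0]);v/=np.linalg.norm(v)+1e-12
        k=abs((P-a[0])@v)<.002
        if k.sum()>n:n=k.sum();best=k
    Q=P[best];v=np.linalg.svd(Q-Q.mean(0),full_matrices=False)[2][2];v*=np.sign(v[2])
    print(t,r[0]['score'],n,len(P),'n',v.round(3),'tilt',np.degrees(np.arctan2(np.hypot(*v[:2]),v[2])).round(1),Q.min(0).round(3),Q.max(0).round(3))
    return im
E
python3 - <<'E'
from h import *
st();plane('scene','flap');plane('top','flap')
E
```

```text
3.68 case xyz mm [  0.8 -36.3 116.2] yaw -14.9 F [-0.4  0.2  0.1] j [-7.0, 2.0, 116.0, 0.0, 61.0, 98.0] -0.0028633902336682787
flap 0.57 1745 1799 n [-0.005 -0.835  0.55 ] tilt 56.6 [-0.103 -0.082  0.06 ] [ 0.101 -0.019  0.154]
flap 0.72 816 904 n [-0.003 -0.835  0.551] tilt 56.6 [-0.096 -0.083  0.06 ] [ 0.1   -0.018  0.158]
```

```bash
python3 - <<'E'
from h import *
im,d=ctrl.get_image('scene');a=cv2.resize(im[140:260,225:325],(480,576),interpolation=2)
im,d=ctrl.get_image('top');b=cv2.resize(im[220:340,270:370],(0,0),fx=3.1,fy=4.8)
cv2.imwrite('pics/s2.png',np.hstack([a,b]))
p=ctrl.camera_params('scene');s=ctrl.read_state();h=np.array(p['camera_from_world'])@np.r_[s['tcp_pos'],1]
print(p['cx']+p['fx']*h[0]/-h[2],p['cy']+p['fy']*-h[1]/-h[2],-h[2])
E
```

```text
272.1026296614448 202.6515661707411 1.0210940883198392
```

View pics/s2.png

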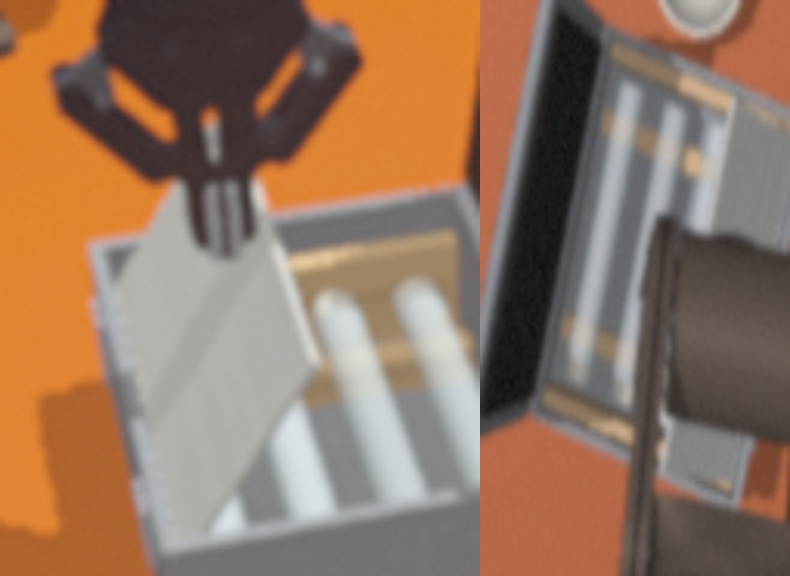

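```bash
python3 - <<'E'
from h import *
im,d=ctrl.get_image('scene');st()
for v in range(176,200,3):
  for u in (266,272,276):
    m=np.zeros(d.shape,bool);m[v,u]=1;P=world('scene',d,m)
    if len(P):q=P[0,:2]-C;print(v,u,im[v,u],(1000*np.array([q@EX,q@EY,P[0,2]])).round())
E
```

```text
4.03 case xyz mm [ -1.8 -39.5 112.3] yaw -15.07 F [-0.2 -0.8  0.1] j [-7.0, 2.0, 116.0, -0.0, 61.0, 98.0] 0.005661830878074813
176 266 [50 53 68] [ 12. -48. 189.]
176 272 [53 53 67] [ 10. -36. 185.]
176 276 [63 64 78] [ 11. -29. 184.]
179 266 [58 58 71] [ 10. -48. 180.]
179 272 [127 126 129] [  7. -36. 176.]
179 276 [87 89 95] [  7. -29. 174.]
182 266 [61 61 72] [  5. -48. 170.]
182 272 [116 116 119] [  9. -37. 171.]
182 276 [66 68 77] [  7. -29. 168.]
185 266 [54 54 69] [  6. -49. 164.]
185 272 [105 105 110] [  7. -38. 162.]
185 276 [59 60 72] [  5. -29. 159.]
188 266 [53 54 68] [  4. -50. 155.]
188 272 [ 96  96 102] [ 10. -38. 157.]
188 276 [64 65 76] [  7. -30. 153.]
191 266 [107 110 114] [  2. -50. 146.]
191 272 [90 92 98] [ 10. -39. 150.]
191 276 [146 149 150] [ -3. -29. 139.]
194 266 [174 180 179] [-35. -46. 112.]
194 272 [140 144 146] [ 10. -40. 143.]
194 276 [162 166 167] [  4. -31. 136.]
197 266 [173 178 178] [-23. -48. 113.]
197 272 [162 167 168] [ -4. -38. 125.]
197 276 [163 168 169] [ 14. -33. 136.]
```

{"method": "apply_moves", "body": {"commands": [{"travel":[0,1.5,-0.3],"spin":0},{"travel":[0,2.5,0],"spin":0},{"travel":[0,0,1],"spin":0},{"travel":[0,0,1],"spin":0},{"travel":[0,0,0],"spin":0},{"travel":[0,0,0],"spin":0}]}}

```text
t: 4.53
tcp_pos: [0.5073, -0.0004, 0.094]
tool_rot: [[0.966, -0.259, -0.003], [-0.259, -0.966, 0.001], [-0.003, -0.0, -1.0]]
ft_force: [0.0, -0.4, -0.8]
grip_width: -0.004
gripper_force: 0.0
```

```bash
python3 - <<'E'
from h import *
for i in range(3):
  im,d=ctrl.get_image('scene');st()
plane('scene','flap')
P=world('scene',d,np.ones(d.shape,bool));q=P[:,:2]-C;ok=(d>0)
W=np.full(d.shape+(3,),np.nan);W[ok]=np.c_[q@EX,q@EY,P[:,2]]*1000
for v in range(180,215,2):
  print(v,[(W[v,u].round().tolist(),int(im[v,u].mean())) for u in (256,260,264)])
cv2.imwrite('pics/s3.png',cv2.resize(im[140:260,205:325],(576,576),interpolation=2))
E
```

```text
4.58 case xyz mm [ -2.3 -78.7  94.7] yaw -15.01 F [0.6 0.3 0.1] j [-12.0, 2.0, 119.0, 0.0, 59.0, 93.0] -0.0006817136357129862
4.63 case xyz mm [ -1.8 -78.6  95.3] yaw -15.0 F [ 0.2 -0.3 -0.1] j [-12.0, 2.0, 119.0, 0.0, 59.0, 93.0] -0.0005425457609994215
4.68 case xyz mm [ -1.6 -78.6  95.6] yaw -14.99 F [ 0.5 -0.6  0.3] j [-12.0, 2.0, 119.0, 0.0, 59.0, 93.0] 0.0034781945648398784
flap 0.92 1761 1823 n [-0.006 -0.835  0.551] tilt 56.6 [-0.077 -0.081  0.06 ] [ 0.1   -0.019  0.154]
180 [([8.0, -68.0, 180.0], 54), ([8.0, -60.0, 179.0], 59), ([8.0, -52.0, 178.0], 55)]
182 [([9.0, -68.0, 176.0], 54), ([5.0, -60.0, 172.0], 54), ([10.0, -53.0, 174.0], 54)]
184 [([10.0, -69.0, 173.0], 54), ([6.0, -61.0, 168.0], 88), ([11.0, -54.0, 170.0], 102)]
186 [([13.0, -70.0, 170.0], 54), ([-78.0, -53.0, 105.0], 162), ([-61.0, -46.0, 115.0], 171)]
188 [([10.0, -70.0, 163.0], 56), ([-70.0, -54.0, 105.0], 176), ([-56.0, -47.0, 114.0], 176)]
190 [([5.0, -70.0, 155.0], 70), ([-65.0, -55.0, 104.0], 175), ([-53.0, -48.0, 111.0], 175)]
192 [([3.0, -70.0, 149.0], 76), ([-64.0, -56.0, 99.0], 175), ([-46.0, -49.0, 
[... 319 characters left out ...]
, ([-43.0, -60.0, 94.0], 172), ([-26.0, -53.0, 105.0], 176)]
202 [([10.0, -73.0, 130.0], 149), ([-35.0, -61.0, 95.0], 176), ([-22.0, -54.0, 102.0], 175)]
204 [([-49.0, -69.0, 81.0], 168), ([-35.0, -61.0, 90.0], 176), ([-16.0, -55.0, 101.0], 175)]
206 [([-46.0, -69.0, 78.0], 178), ([-27.0, -63.0, 90.0], 176), ([-11.0, -56.0, 100.0], 175)]
208 [([-38.0, -71.0, 79.0], 178), ([-23.0, -63.0, 88.0], 178), ([-7.0, -57.0, 99.0], 175)]
210 [([-36.0, -71.0, 74.0], 178), ([-18.0, -64.0, 87.0], 177), ([-5.0, -57.0, 95.0], 176)]
212 [([-32.0, -72.0, 72.0], 178), ([-15.0, -65.0, 83.0], 177), ([4.0, -59.0, 97.0], 175)]
214 [([-21.0, -74.0, 76.0], 177), ([-9.0, -66.0, 83.0], 176), ([8.0, -60.0, 95.0], 175)]
```

View pics/s3.png

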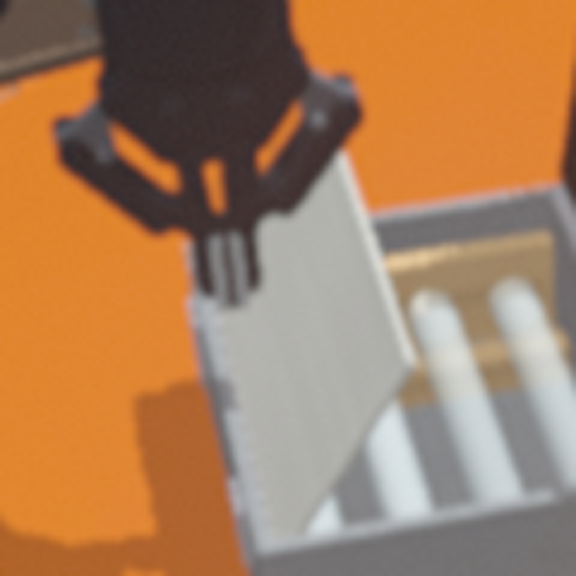

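{"method": "apply_moves", "body": {"commands": [{"travel":[0,-1.3,0],"spin":0},{"travel":[0,-1.3,0.1],"spin":0},{"travel":[0,-0.67,0.45],"spin":0},{"travel":[0,-0.5,0.45],"spin":0},{"travel":[0,-0.5,0.45],"spin":0},{"travel":[0,-0.42,0.53],"spin":0},{"travel":[0,-0.41,0.53],"spin":0},{"travel":[0,-0.33,0.6],"spin":0},{"travel":[0,-0.3,0.6],"spin":0},{"travel":[0,0,0],"spin":0},{"travel":[0,0,0],"spin":0}]}}

```text
t: 5.7
tcp_pos: [0.5222, 0.0544, 0.0572]
tool_rot: [[0.966, -0.259, -0.003], [-0.259, -0.966, 0.0], [-0.003, 0.001, -1.0]]
ft_force: [1.0, -0.6, -0.6]
grip_width: -0.003
gripper_force: 0.0
```

```bash
python3 - <<'E'
from h import *
plane('scene','flap');st();plane('top','flap')
E
```

```text
flap 0.84 2164 2418 n [-0.012 -0.331  0.944] tilt 19.3 [-0.097 -0.082  0.06 ] [0.1   0.026 0.1  ]
5.8 case xyz mm [ -2.2 -22.1  58. ] yaw -15.04 F [-0.  -0.6  0.3] j [-5.0, 8.0, 117.0, -0.0, 55.0, 100.0] -0.0007789172907090068
flap 0.7 906 1350 n [-0.002 -0.332  0.943] tilt 19.4 [-0.092 -0.081  0.06 ] [0.1   0.027 0.099]
```

{"method": "apply_moves", "body": {"commands": [{"travel":[0,-0.2,0.6],"spin":0},{"travel":[0,-0.2,0.6],"spin":0},{"travel":[0,-0.1,0.5],"spin":0},{"travel":[0,-0.1,0.4],"spin":0},{"travel":[0,0,0.3],"spin":0},{"travel":[0,0,0.2],"spin":0},{"travel":[0,0,0],"spin":0}]}}

```text
t: 6.48
tcp_pos: [0.5247, 0.0603, 0.0336]
tool_rot: [[0.966, -0.259, -0.002], [-0.259, -0.966, 0.0], [-0.002, 0.0, -1.0]]
ft_force: [-3.2, 0.2, 11.0]
grip_width: -0.002
gripper_force: 5.0
```

```bash
python3 - <<'E'
from h import *
plane('scene','flap');st()
E
```

```text
flap 0.57 1717 1787 n [-0.007 -0.001  1.   ] tilt 0.4 [-0.095 -0.082  0.06 ] [0.085 0.033 0.064]
6.58 case xyz mm [ -1.8 -15.6  33.7] yaw -15.03 F [-3.2 -0.1  9.6] j [-4.0, 10.0, 117.0, 0.0, 53.0, 101.0] -0.0017279275268094587
```

{"method": "apply_moves", "body": {"commands": [{"travel":[0,0,-0.5],"spin":0},{"travel":[0,0,-2.5],"spin":0},{"travel":[0,0,-4],"spin":0},{"travel":[0,0,-4],"spin":0},{"travel":[0,0,-4],"spin":0},{"travel":[0,0,-4],"spin":0},{"travel":[0,0,-4],"spin":0},{"travel":[0,0,-2.5],"spin":0},{"travel":[0,-2,0],"spin":0},{"travel":[0,-2,0],"spin":0},{"travel":[0,0,0],"spin":0},{"travel":[0,0,0],"spin":0}]}}

```text
t: 7.58
tcp_pos: [0.5347, 0.0992, 0.2866]
tool_rot: [[0.966, -0.258, -0.002], [-0.258, -0.966, -0.0], [-0.002, 0.001, -1.0]]
ft_force: [-0.5, -0.7, -0.7]
grip_width: 0.003
gripper_force: 0.0
```

```bash
python3 - <<'E'
from h import *
st();plane('scene','flap');im=plane('scene','lid')
cv2.imwrite('pics/s4.png',cv2.resize(im[0:300,130:530],(800,600)))
E
```

```text
7.58 case xyz mm [ -2.2  24.4 286.6] yaw -14.94 F [-0.5 -0.7 -0.7] j [-0.0, -3.0, 103.0, -0.0, 80.0, 105.0] 0.0028232269195512232
flap 0.84 2055 2149 n [-0.006 -0.003  1.   ] tilt 0.4 [-0.095 -0.081  0.06 ] [0.085 0.032 0.064]
lid 0.69 2587 3982 n [-0.003 -0.99   0.144] tilt 81.7 [-0.102  0.084  0.076] [0.108 0.113 0.25 ]
```

View pics/s4.png

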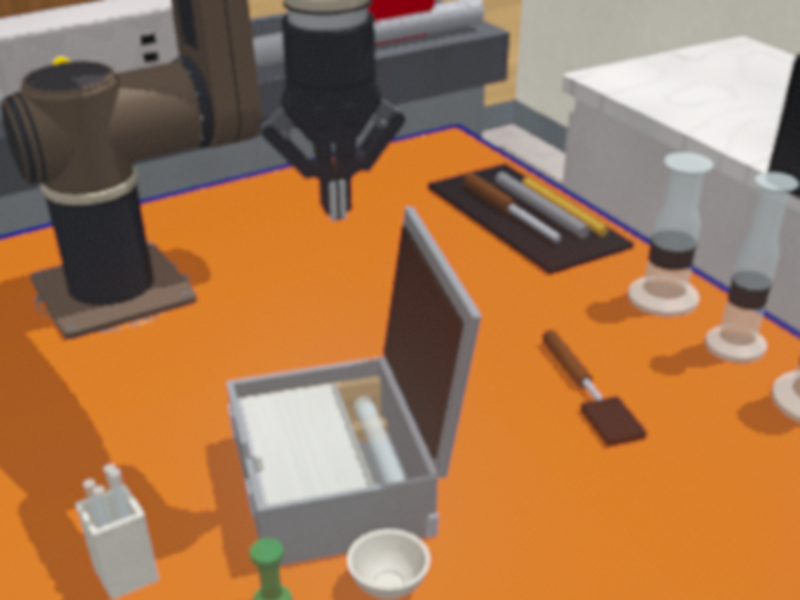

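The flap lies flat over the tubes (crop about 300,440) and the lid is still leaning back (435,340). Next I cross over the lid's edge to its outer side and come down.

{"method": "apply_moves", "body": {"commands": [{"travel":[0,-3.5,0],"spin":0},{"travel":[0,-3.5,0],"spin":0},{"travel":[0,-3.5,0],"spin":0},{"travel":[0,-3.6,0],"spin":0},{"travel":[0,0,0],"spin":0},{"travel":[0,0,2.5],"spin":0},{"travel":[0,0,2.5],"spin":0},{"travel":[0,0,2.4],"spin":0},{"travel":[0,0,0],"spin":0},{"travel":[0,0,0],"spin":0}]}}

```text
t: 8.62
tcp_pos: [0.5707, 0.2339, 0.2117]
tool_rot: [[0.966, -0.26, -0.004], [-0.26, -0.966, -0.001], [-0.004, 0.002, -1.0]]
ft_force: [0.2, -0.0, 0.3]
grip_width: 0.001
gripper_force: 0.0
```

```bash
python3 - <<'E'
from h import *
st();im=plane('scene','lid')
cv2.imwrite('pics/s5.png',cv2.resize(im[50:200,230:430],(800,600)))
r=165;w=12
for th in range(90,-1,-10):
    t=np.radians(th);print(th,np.round([90-r*np.cos(t)+10*np.sin(t)+w,80+r*np.sin(t)+10*np.cos(t)-28.5],1))
E
```

```text
8.62 case xyz mm [ -2.3 163.9 211.7] yaw -15.08 F [ 0.2 -0.   0.3] j [13.0, 9.0, 98.0, -0.0, 73.0, 118.0] 0.001138002553559617
lid 0.7 2570 3957 n [-0.002 -0.99   0.143] tilt 81.8 [-0.099  0.085  0.077] [0.105 0.113 0.249]
90 [112.  216.5]
80 [ 83.2 215.7]
70 [ 55. 210.]
60 [ 28.2 199.4]
50 [  3.6 184.3]
40 [-18.  165.2]
30 [-35.9 142.7]
20 [-49.6 117.3]
10 [-58.8  90. ]
0 [-63.   61.5]
```

View pics/s5.png

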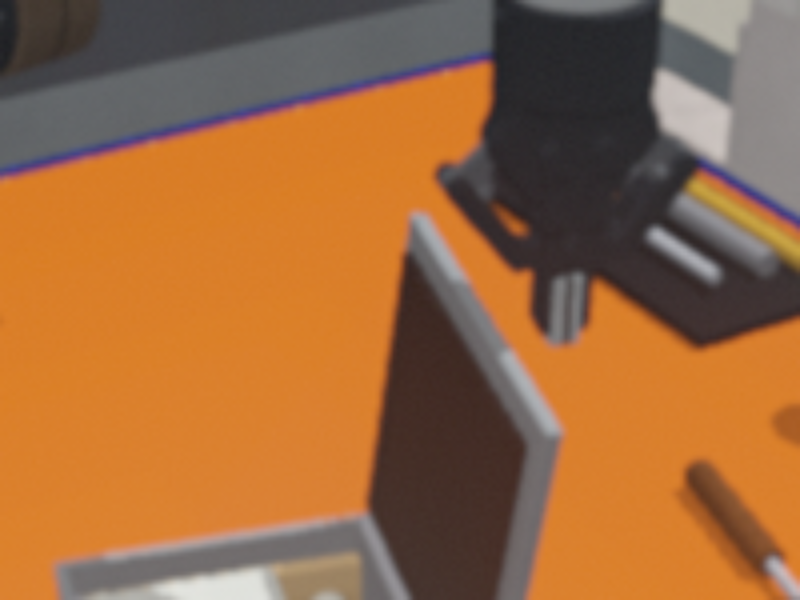

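{"method": "apply_moves", "body": {"commands": [{"travel":[0,1.2,0],"spin":0},{"travel":[0,1.0,0],"spin":0},{"travel":[0,1.0,0],"spin":0},{"travel":[0,1.0,-0.1],"spin":0},{"travel":[0,1.0,-0.2],"spin":0},{"travel":[0,1.0,-0.1],"spin":0},{"travel":[0,1.0,0],"spin":0},{"travel":[0,0.9,0],"spin":0},{"travel":[0,0,0],"spin":0}]}}

```text
t: 9.47
tcp_pos: [0.5497, 0.1546, 0.2169]
tool_rot: [[0.965, -0.261, -0.002], [-0.261, -0.965, -0.002], [-0.002, 0.002, -1.0]]
ft_force: [0.3, -0.5, 0.6]
grip_width: -0.001
gripper_force: 0.0
```

```bash
python3 - <<'E'
from h import *
st();plane('scene','lid')
E
```

```text
9.47 case xyz mm [ -2.   81.9 216.9] yaw -15.12 F [ 0.3 -0.5  0.6] j [6.0, 3.0, 104.0, -0.0, 73.0, 111.0] -0.0010513413387069903
none
```

{"method": "apply_moves", "body": {"commands": [{"travel":[0,0.9,0.15],"spin":0},{"travel":[0,0.9,0.2],"spin":0},{"travel":[0,0.9,0.25],"spin":0},{"travel":[0,0.9,0.3],"spin":0},{"travel":[0,0.9,0.35],"spin":0},{"travel":[0,0.9,0.4],"spin":0},{"travel":[0,0,0],"spin":0}]}}

```text
t: 10.15
tcp_pos: [0.5359, 0.1025, 0.1996]
tool_rot: [[0.965, -0.261, -0.002], [-0.261, -0.965, -0.002], [-0.001, 0.002, -1.0]]
ft_force: [-0.4, 0.2, -0.7]
grip_width: -0.006
gripper_force: 0.0
```

```bash
python3 - <<'E'
from h import *
st();plane('scene','lid');plane('top','lid')
E
```

```text
10.15 case xyz mm [ -1.9  27.9 199.6] yaw -15.12 F [-0.4  0.2 -0.7] j [0.0, 0.0, 109.0, -0.0, 71.0, 105.0] -0.006154199466102975
lid 0.62 1100 1639 n [0.006 0.87  0.493] tilt 60.4 [-0.106  0.005  0.085] [0.115 0.099 0.246]
lid 0.72 1592 1760 n [0.003 0.871 0.491] tilt 60.6 [-0.108  0.006  0.086] [0.114 0.099 0.248]
```

{"method": "apply_moves", "body": {"commands": [{"travel":[0,0.82,0.5],"spin":0},{"travel":[0,0.82,0.5],"spin":0},{"travel":[0,0.82,0.51],"spin":0},{"travel":[0,0.72,0.64],"spin":0},{"travel":[0,0.72,0.64],"spin":0},{"travel":[0,0.72,0.64],"spin":0},{"travel":[0,0.6,0.75],"spin":0},{"travel":[0,0.6,0.75],"spin":0},{"travel":[0,0.6,0.75],"spin":0},{"travel":[0,0,0],"spin":0}]}}

```text
t: 11.18
tcp_pos: [0.5182, 0.0417, 0.1414]
tool_rot: [[0.965, -0.26, -0.005], [-0.26, -0.966, 0.0], [-0.004, 0.001, -1.0]]
ft_force: [-0.2, 0.2, 0.2]
grip_width: -0.0
gripper_force: 0.0
```

```bash
python3 - <<'E'
from h import *
st();plane('scene','lid');plane('top','lid')
E
```

```text
11.18 case xyz mm [ -3.2 -35.3 141.4] yaw -15.09 F [-0.2  0.2  0.2] j [-7.0, 0.0, 115.0, -0.0, 65.0, 99.0] -0.00014114050558663242
lid 0.79 3692 4128 n [-0.004  0.499  0.867] tilt 29.9 [-0.11  -0.066  0.086] [0.115 0.095 0.182]
none
```

{"method": "apply_moves", "body": {"commands": [{"travel":[0,0.46,0.85],"spin":0},{"travel":[0,0.46,0.85],"spin":0},{"travel":[0,0.45,0.84],"spin":0},{"travel":[0,0.25,0.68],"spin":0},{"travel":[0,0.23,0.68],"spin":0},{"travel":[0,0.23,0.68],"spin":0},{"travel":[0,0.21,0.69],"spin":0},{"travel":[0,0.15,0.4],"spin":0},{"travel":[0,0.1,0.4],"spin":0},{"travel":[0,0.05,0.3],"spin":0},{"travel":[0,0.05,0.3],"spin":0},{"travel":[0,0,0],"spin":0}]}}

```text
t: 12.38
tcp_pos: [0.5128, 0.0171, 0.0767]
tool_rot: [[0.966, -0.259, -0.001], [-0.259, -0.966, 0.0], [-0.001, 0.0, -1.0]]
ft_force: [1.5, -0.5, 0.2]
grip_width: -0.002
gripper_force: 0.0
```

```bash
python3 - <<'E'
from h import *
st();plane('scene','lid')
E
```

```text
12.38 case xyz mm [ -2.1 -60.5  76.7] yaw -15.02 F [ 1.5 -0.5  0.2] j [-9.0, 4.0, 119.0, -0.0, 57.0, 96.0] -0.0018724960232092813
lid 0.84 4308 5050 n [-0.01   0.09   0.996] tilt 5.2 [-0.11  -0.092  0.087] [0.115 0.092 0.109]
```

{"method": "apply_moves", "body": {"commands": [{"travel":[0,0.05,0.2],"spin":0},{"travel":[0,0.05,0.2],"spin":0},{"travel":[0,0.05,0.2],"spin":0},{"travel":[0,0,0.15],"spin":0},{"travel":[0,0,0.15],"spin":0},{"travel":[0,0,0.15],"spin":0},{"travel":[0,0,0.1],"spin":0},{"travel":[0,0,0.1],"spin":0},{"travel":[0,0,0.1],"spin":0},{"travel":[0,0,0.1],"spin":0},{"travel":[0,0,0.1],"spin":0},{"travel":[0,0,0],"spin":0}]}}

```text
t: 13.48
tcp_pos: [0.5127, 0.0157, 0.0618]
tool_rot: [[0.966, -0.26, -0.0], [-0.26, -0.966, 0.0], [-0.0, -0.0, -1.0]]
ft_force: [-0.4, -1.0, 1.9]
grip_width: -0.0
gripper_force: 0.6
```

```bash
python3 - <<'E'
from h import *
st();plane('scene','lid')
E
```

```text
13.48 case xyz mm [ -1.8 -61.9  61.8] yaw -15.04 F [-0.4 -1.   1.9] j [-10.0, 6.0, 119.0, 0.0, 55.0, 95.0] -4.967294414121259e-05
lid 0.88 4361 5288 n [-0.012 -0.003  1.   ] tilt 0.7 [-0.112 -0.094  0.085] [0.115 0.092 0.092]
```

Nearly shut. I'll press a little more in small steps until the stop carries load.

{"method": "apply_moves", "body": {"commands": [{"travel":[0,0,0.05],"spin":0},{"travel":[0,0,0.05],"spin":0},{"travel":[0,0,0.05],"spin":0},{"travel":[0,0,0.05],"spin":0},{"travel":[0,0,0],"spin":0},{"travel":[0,0,0],"spin":0}]}}

```text
t: 14.08
tcp_pos: [0.5128, 0.0157, 0.0617]
tool_rot: [[0.966, -0.259, -0.001], [-0.259, -0.966, 0.0], [-0.001, 0.0, -1.0]]
ft_force: [-5.7, 1.4, 10.3]
grip_width: -0.0
gripper_force: 5.4
```

{"method": "apply_moves", "body": {"commands": [{"travel":[0,0,-0.2],"spin":0},{"travel":[0,0,-0.5],"spin":0},{"travel":[0,0,-2],"spin":0},{"travel":[0,0,-3],"spin":0},{"travel":[0,0,-3],"spin":0},{"travel":[0,0,-3],"spin":0},{"travel":[0,0,-3],"spin":0},{"travel":[0,0,-3],"spin":0},{"travel":[0,0,-2],"spin":0},{"travel":[0,0,-1],"spin":0},{"travel":[0,0,0],"spin":0},{"travel":[0,0,0],"spin":0}]}}

```text
t: 15.08
tcp_pos: [0.5125, 0.0157, 0.2661]
tool_rot: [[0.966, -0.259, -0.001], [-0.259, -0.966, 0.0], [-0.001, -0.0, -1.0]]
ft_force: [0.4, 0.5, -0.1]
grip_width: 0.001
gripper_force: 0.0
```

```bash
python3 - <<'E'
from h import *
st();im=plane('scene','lid')
cv2.imwrite('pics/s6.png',cv2.resize(im[60:360,130:530],(800,600)))
E
```

```text
15.08 case xyz mm [ -2.  -62.  266.1] yaw -15.04 F [ 0.4  0.5 -0.1] j [-10.0, -7.0, 109.0, 0.0, 78.0, 95.0] 0.0008824446459966916
lid 0.76 5063 6035 n [-0.011 -0.004  1.   ] tilt 0.7 [-0.111 -0.094  0.085] [0.116 0.091 0.093]
```

View pics/s6.png

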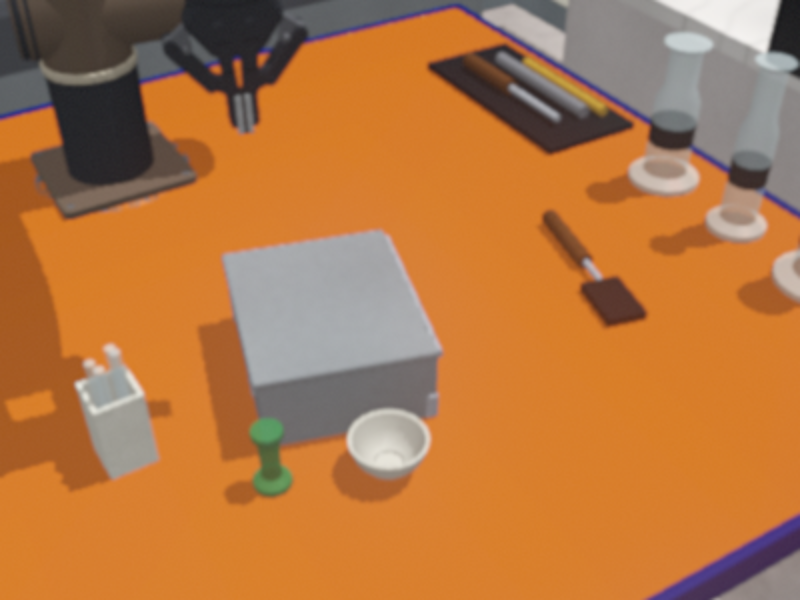

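The lid is shut flat on the case (crop about 335,305). The stopper, bowl, carton and paddle have not moved, and the hand is clear above at (243,110).

```bash
python3 -c "from bench import ctrl;print(ctrl.hand_in())"
```

```text
the job is handed in; nothing more can be done
None
```

The job is handed in at about 15 s: the flap was folded flat first, then the lid was eased fully shut, and the last picture showed the stopper, bowl, carton and paddle in place and the hand clear.

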